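# Feel along a wheel repair weld

### The arm

A 6-joint arm with a two-finger parallel gripper is mounted at the origin on the work surface. World frame = base frame: x ahead of the robot, y to its left, z up, the work surface at z = 0. Lengths are in m, angles in rad, forces in N, time in s.
With the tool pointing down it reaches from about 0.3 to 0.75 m from the base axis. Payload 8.5 kg.
Tool frame: the origin (TCP) lies between the finger pads, 19 mm behind the fingertips; this is the grasp point; z points along the fingers, y is the line along which they close (so a half turn about z gives the same grasp; the last joint's range is limited). The gripper opens to 85 mm and grips with 20 to 120 N. Pads are 22 mm wide; open, the fingers measure 114 mm over their backs; the gripper's body (76 mm by 85 mm) begins 54 mm behind the grasp point. The pads swing forward as they close: fully open they stand 13 mm farther back than shut.
Start: joints at [-1.34, 0.381, 1.297, -0, 1.464, -0.215], TCP at [0.237, -0.496, 0.25] pointing down, gripper open.
Joint ranges: [-3.11, 3.11], [-0.89, 2.33], [0.22, 2.48], [-1.42, 4.56], [0.17, 2.85], [-2.88, 2.88]. Speed limits (rad/s): [2.39, 2.39, 3.14, 3.14, 3.14, 3.14].

### API

Orientations are given as a 3x3 rotation matrix whose columns are the frame's x, y, z axes.
In Python, from rig import arm, snapshot, search_frame, outline_of gives the robot as it stands.
- The arm moves only by the shell command python3 -m crank 'ROWS' [FORCE]. ROWS is JSON, a list of rows, each an object with "gripper": the finger opening in mm, from 0 to 85.4; "delta_pos": the shift along the tool's x, y, z in mm, a list of three; "delta_rot": the turn, a rotation vector about the tool's x, y, z in rad, a list of three. In form: [{"gripper": gripper, "delta_pos": [x, y, z], "delta_rot": [wx, wy, wz]}, ...]. A call has 1 to 8 rows; each row shifts and turns the commanded pose from where the row before left it, along the tool's axes as they then stand; what a row does not reach is not made up. A row lasts 1/8 s, in which the tool goes at most 62.5 mm and 10.7 degrees, less where a joint would pass 70% of its speed; a pose out of reach is approached as far as the arm can. A call with a gripper value outside its range is refused whole. The fingers move at their own pace and stop on an object; FORCE is the grip in N (left out, the last holds). Time passes only in rows, so rows that do not move let the fingers close. It gives the time, the measured TCP pose, the force, the opening and the grip force at its end, in the units of the state.
- arm.get_state(): the state, without advancing time (a new reading comes with each control period).
- snapshot(name): name is "side" or "top"; returns a dict with "color" (384x512x3 uint8, blue, green, red), "range_z" (384x512 float32, m along the optical axis (not along the pixel's ray), 0 where there is no reading), "camera_matrix" (3x3 intrinsics, pixels), "world_from_camera" (4x4, takes a point from camera to world coordinates). Camera axes: x right, y down, z forward; pixel columns grow to the right and rows downward; lengths in m; the calibration is good to about 2 mm. A picture is of the moment at which its call begins.
- arm.sign_off(): hands the job in; it is judged then, once.
Trained networks look in a picture, given as the dict that the camera call returned (one of the last four; its "shot" number tells which), for a name from the list of things; names that differ only in an ending like _2 or _b are one class to them, and where a whole thing is asked for, a point or a joint stands for the part that bears it (a point fixed in the world has none). Each returns a list of dicts, best first, with "confidence" (0 to 1); they miss things now and then, are a little off and sometimes report something else, mostly with a low value. They report only what shows in the picture. A call takes as long as a camera call.
- search_frame(picture, thing): "at" ([row, column] in pixels, amid what is visible of it).
- outline_of(picture, thing): "region" (384x512 bool, what is visible of it) and "at" ([row, column] in pixels, amid what is visible of it).
The state is a dict: "time": time; "qpos": joint angles; "dq": joint speeds; "tau": joint torques, N m; "tcp_pos": TCP position; "tool_rot": TCP orientation; "force": force on the tool from outside, world axes, zero at the start; "moment": the same for the moment, N m; "finger_gap": finger opening in m; "grip_force": force on a finger pad.
Only numpy, scipy, OpenCV 4.12 (cv2) and the standard library are available. Lean on these libraries where they do the work, as an engineer would, in place of code of your own. Each camera call takes 0.05 s, during which the arm holds its last target. There are 200 camera calls.

### The job

Check the repair weld on the wheel by feel: with the gripper closed and pointing straight down, run the fingertips lightly along the whole raised bead, touching it all along, from the end with the green paint patch to the end with the red one. Press gently, so as not to push the sprung wheel far down, then lift clear and let the wheel come back up. Leave the magnet on the hub, the spray can, the pot and the brush alone.

Things in the scene. Friction and masses are not known exactly. Their poses are not given: they have to be found in the camera images.
- hub (a point): Centre of the flat hub face (84 mm across) of a 10-inch silver alloy wheel, 254 mm over its flange and 75 mm thick, that lies flat, face up, on a round positioner with a blue foot. z up. The wheel's top flange is a flat ring, 103 to 127 mm from the axis, 23 mm above this point and 135 mm above the bench; the weld bead runs on it.
- arc_centre (a point): Centre of the bead's arc, on the wheel's axis at the height of the crown. The bead is a half-round dark copper rib on the flange: crown 115 mm from here, 11 mm wide, 4 mm proud, about 250 mm (124 degrees) long. A green paint patch (20 mm) lies on the flange just past one end, a red one past the other. From above, green to red runs anticlockwise.
- wheel (a joint): How far the wheel has been pushed down on its sprung positioner: 0 at rest (up), positive downward in m, to 0.028 at the stop. It starts to give at 1 N and sinks 2 mm more for each further newton, straight down without tilting, and springs back up when let go. The foot of the positioner is bolted down and nothing turns.
- bead0: Stretch 1 of 8 of the weld bead, counted from green to red (the green end): 31 mm long, origin at the middle of its length on the crown of the bead, 139 mm above the bench at rest. x along the bead towards the red end, y level towards the wheel's axis, z up.
- bead1: Stretch 2 of 8 of the weld bead, counted from green to red: 31 mm long, origin at the middle of its length on the crown of the bead, 139 mm above the bench at rest. x along the bead towards the red end, y level towards the wheel's axis, z up.
- bead2: Stretch 3 of 8 of the weld bead, counted from green to red: 31 mm long, origin at the middle of its length on the crown of the bead, 139 mm above the bench at rest. x along the bead towards the red end, y level towards the wheel's axis, z up.
- bead3: Stretch 4 of 8 of the weld bead, counted from green to red: 31 mm long, origin at the middle of its length on the crown of the bead, 139 mm above the bench at rest. x along the bead towards the red end, y level towards the wheel's axis, z up.
- bead4: Stretch 5 of 8 of the weld bead, counted from green to red: 31 mm long, origin at the middle of its length on the crown of the bead, 139 mm above the bench at rest. x along the bead towards the red end, y level towards the wheel's axis, z up.
- bead5: Stretch 6 of 8 of the weld bead, counted from green to red: 31 mm long, origin at the middle of its length on the crown of the bead, 139 mm above the bench at rest. x along the bead towards the red end, y level towards the wheel's axis, z up.
- bead6: Stretch 7 of 8 of the weld bead, counted from green to red: 31 mm long, origin at the middle of its length on the crown of the bead, 139 mm above the bench at rest. x along the bead towards the red end, y level towards the wheel's axis, z up.
- bead7: Stretch 8 of 8 of the weld bead, counted from green to red (the red end): 31 mm long, origin at the middle of its length on the crown of the bead, 139 mm above the bench at rest. x along the bead towards the red end, y level towards the wheel's axis, z up.
- magnet: Red welding magnet, 40 x 40 x 30 mm with a small brass stud (to 42 mm high), standing loose on the hub face in the middle of the wheel; origin under its centre. To be left alone.
- spray: Spray can with yellow band, 54 mm across, 150 mm high, standing on the bench beside the wheel; origin under its centre. To be left alone.
- pot: Open blue plastic pot, 70 mm across, 80 mm high, standing on the bench beside the wheel; origin under its centre. To be left alone.
- brush: Hand brush lying on the bench beyond the wheel, handle along its own x; origin on the underside. To be left alone.

How it is judged:
On the way, in this order (a step that is already met when the one before it is completed fails the run):
1. closed fingertips touch stretch 1 of 8 of the bead, the gripper's centre (TCP) within 14 mm of its middle, seen from above (contact force between the fingers and bead0 above 0.2 N and horizontal distance between the grasp point and bead0 below 0.014 m), for 0.06 s.
2. closed fingertips touch stretch 2 of 8 of the bead, the gripper's centre (TCP) within 14 mm of its middle, seen from above (contact force between the fingers and bead1 above 0.2 N and horizontal distance between the grasp point and bead1 below 0.014 m), for 0.06 s.
3. closed fingertips touch stretch 3 of 8 of the bead, the gripper's centre (TCP) within 14 mm of its middle, seen from above (contact force between the fingers and bead2 above 0.2 N and horizontal distance between the grasp point and bead2 below 0.014 m), for 0.06 s.
4. closed fingertips touch stretch 4 of 8 of the bead, the gripper's centre (TCP) within 14 mm of its middle, seen from above (contact force between the fingers and bead3 above 0.2 N and horizontal distance between the grasp point and bead3 below 0.014 m), for 0.06 s.
5. closed fingertips touch stretch 5 of 8 of the bead, the gripper's centre (TCP) within 14 mm of its middle, seen from above (contact force between the fingers and bead4 above 0.2 N and horizontal distance between the grasp point and bead4 below 0.014 m), for 0.06 s.
6. closed fingertips touch stretch 6 of 8 of the bead, the gripper's centre (TCP) within 14 mm of its middle, seen from above (contact force between the fingers and bead5 above 0.2 N and horizontal distance between the grasp point and bead5 below 0.014 m), for 0.06 s.
7. closed fingertips touch stretch 7 of 8 of the bead, the gripper's centre (TCP) within 14 mm of its middle, seen from above (contact force between the fingers and bead6 above 0.2 N and horizontal distance between the grasp point and bead6 below 0.014 m), for 0.06 s.
8. closed fingertips touch stretch 8 of 8 of the bead, the gripper's centre (TCP) within 14 mm of its middle, seen from above (contact force between the fingers and bead7 above 0.2 N and horizontal distance between the grasp point and bead7 below 0.014 m), for 0.06 s.
At the end, for the whole second after the job is handed in: All eight stretches of the bead have been touched in order from green to red, the wheel is back up (within 2 mm), and the magnet, can, pot and brush rest within 20 mm of where they stood (value of joint wheel below 0.002 m and linear speed of each of magnet, spray, pot, brush below 0.02 m/s and distance of each of magnet, spray, pot, brush from where it was at the start of the episode below 0.02 m).
It fails at once if the wheel is pressed down more than 20 mm (about 11 N) (value of joint wheel above 0.02 m).
It fails at once if the magnet is moved more than 30 mm (so also if lifted or tipped) (distance of magnet from where it was at the start of the episode above 0.03 m or angle between magnet's own z axis and vertical above 0.3 rad).
It fails at once if the spray is moved more than 20 mm (so also if lifted or tipped) (distance of spray from where it was at the start of the episode above 0.02 m or angle between spray's own z axis and vertical above 0.3 rad).
It fails at once if the pot is moved more than 20 mm (so also if lifted or tipped) (distance of pot from where it was at the start of the episode above 0.02 m or angle between pot's own z axis and vertical above 0.3 rad).
It fails at once if the brush is moved more than 20 mm (so also if lifted or tipped) (distance of brush from where it was at the start of the episode above 0.02 m).
It also fails if it takes over 51 s, if anything falls off the work surface, if the arm or the gripper's body presses on something with over 40 N, if the wrist force passes 120 N, or if a joint passes its speed limit or range.

## Working session

There is one attempt and no reset: what is moved stays moved. The work goes in short steps, Python scripts to look and compute and a shell command to move; the robot and the scene stay as the last step left them, time stands still between calls to the robot, and variables do not carry over. Pictures are saved under pics/ and viewed, at most 10 in all, crops included, and the job is handed in when it is done.

```bash
mkdir -p pics; cat > h.py <<'E'
import numpy as np, cv2
from rig import arm, snapshot, search_frame, outline_of
def cloud(s):
    K=s["camera_matrix"];T=s["world_from_camera"];z=s["range_z"]
    v,u=np.mgrid[:z.shape[0],:z.shape[1]]
    p=np.stack([(u-K[0,2])/K[0,0]*z,(v-K[1,2])/K[1,1]*z,z],-1)@T[:3,:3].T+T[:3,3]
    p[z<=0]=np.nan
    return p
E
python3 - <<'E'
from h import *
s=snapshot("top"); t=snapshot("side")
cv2.imwrite("pics/a.png",s["color"]);cv2.imwrite("pics/b.png",t["color"])
p=cloud(s);np.save("p.npy",p);np.save("c.npy",s["color"])
for n in ["hub","magnet","spray","pot","brush","bead0","bead3","bead7"]:
    for r in outline_of(s,n)[:2]:
        m=r["region"]; print(n,round(r["confidence"],2),np.round(r["at"]),m.sum(),np.round(np.nanmedian(p[m],0),3),np.round(np.nanmin(p[m],0),3),np.round(np.nanmax(p[m],0),3))
st=arm.get_state();print(st["tcp_pos"],st["tool_rot"],st["force"],st["time"])
E
```

```text
hub 0.75 [210. 226.] 6778 [0.573 0.097 0.114] [ 0.449 -0.036 -0.004] [0.739 0.247 0.145]
magnet 0.71 [205. 231.] 251 [0.574 0.085 0.143] [0.552 0.063 0.119] [0.599 0.109 0.158]
spray 0.55 [208. 430.] 791 [ 0.589 -0.436  0.125] [ 0.567 -0.513 -0.003] [ 0.651 -0.422  0.155]
pot 0.7 [237. 120.] 588 [0.5   0.394 0.043] [0.467 0.347 0.001] [0.529 0.415 0.086]
pot 0.58 [248. 227.] 45 [0.459 0.097 0.14 ] [0.454 0.084 0.133] [0.465 0.11  0.143]
brush 0.75 [163. 292.] 675 [ 0.721 -0.085  0.019] [ 0.649 -0.106 -0.003] [ 0.847 -0.061  0.026]
bead0 0.5 [224. 188.] 70 [0.525 0.197 0.139] [0.508 0.186 0.133] [0.542 0.208 0.144]
bead0 0.5 [246. 212.] 55 [0.464 0.125 0.139] [0.457 0.112 0.131] [0.472 0.138 0.143]
bead3 0.5 [224. 188.] 70 [0.525 0.197 0.139] [0.508 0.186 0.133] [0.542 0.208 0.144]
bead3 0.5 [246. 212.] 55 [0.464 0.125 0.139] [0.457 0.112 0.131] [0.472 0.138 0.143]
bead7 0.5 [224. 188.] 70 [0.525 0.197 0.139] [0.508 0.186 0.133] [0.542 0.208 0.144]
bead7 0.5 [246. 212.] 55 [0.464 0.125 0.139] [0.457 0.112 0.131] [0.472 0.138 0.143]
[ 0.23713708 -0.49620466  0.24999497] [[ 9.02260139e-01  4.31192114e-01 -4.20064997e-05]
 [ 4.31192116e-01 -9.02260134e-01  9.75138204e-05]
 [ 4.14640027e-06 -1.06095705e-04 -9.99999994e-01]] [0.02501386 0.09934656 0.01915505] 0.5
```

View pics/a.png

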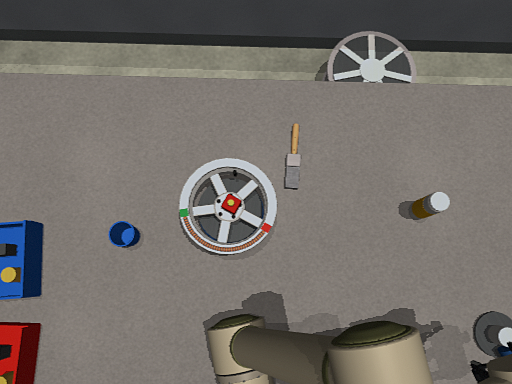

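View pics/b.png

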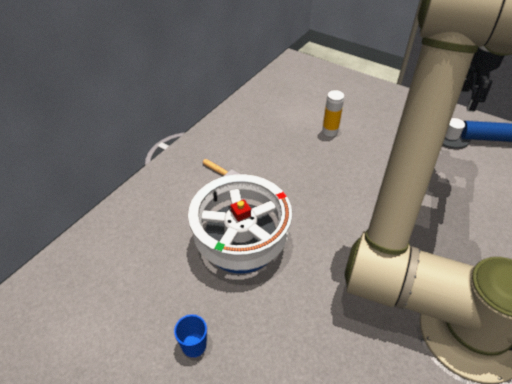

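The top view shows the wheel at about (207,228), with the green patch at (212,184) and the red at (228,267). The bead runs between them along the robot's side. The pot is at (235,123), the can at (205,435) and the brush at (165,292), all clear of the bead.

```bash
cat > fit.py <<'E'
from h import *
from scipy.optimize import least_squares
def run(cam):
    s=snapshot(cam); p=cloud(s); c=s["color"].astype(int)
    b,g,r=c[...,0],c[...,1],c[...,2]
    near=(np.hypot(p[...,0]-.574,p[...,1]-.087)<.15)&(p[...,2]>.125)&(p[...,2]<.15)
    rr=np.hypot(p[...,0]-.574,p[...,1]-.087)
    out={}
    ring=near&(rr>.09); q=p[ring]
    f=lambda c0:np.maximum(0,np.abs(np.hypot(q[:,0]-c0[0],q[:,1]-c0[1])-.115)-.010)
    o=least_squares(f,[.574,.087],loss="soft_l1",f_scale=.003).x
    print(cam,"ring",ring.sum(),o.round(4),"z",np.median(q[:,2]).round(4))
    cop=near&(rr>.09)&(r-b>35)&(r-g>25)&(r<215)&(g>50)
    gr=near&(rr>.09)&(g-r>50); rd=near&(rr>.09)&(r-g>120)
    qb=p[cop]
    ob=least_squares(lambda c0:np.hypot(qb[:,0]-c0[0],qb[:,1]-c0[1])-.115,o,loss="soft_l1",f_scale=.003).x
    print("bead",cop.sum(),ob.round(4),"z",np.median(qb[:,2]).round(4))
    for n,m in(("green",gr),("red",rd)):
        k=np.median(p[m],0);print(n,m.sum(),k.round(4),"ang",np.degrees(np.arctan2(k[1]-o[1],k[0]-o[0])).round(1),"r",np.hypot(*(k[:2]-o)).round(4))
    a=np.degrees(np.arctan2(qb[:,1]-o[1],qb[:,0]-o[0]))%360
    print("ang range",np.percentile(a,[0,2,50,98,100]).round(1))
for c in("top","side"): run(c)
E
python3 fit.py
```

```text
top ring 2666 [0.5735 0.0939] z 0.1364
bead 350 [0.5744 0.0948] z 0.1392
green 57 [0.5518 0.2081 0.1367] ang 100.8 r 0.1162
red 53 [ 0.518  -0.0054  0.1366] ang -119.2 r 0.1138
ang range [107.6 110.8 177.  242.5 246. ]
side ring 2534 [0.5728 0.0969] z 0.1339
bead 282 [0.5713 0.098 ] z 0.1367
green 61 [0.5476 0.2085 0.1349] ang 102.7 r 0.1144
red 43 [ 0.5149 -0.0036  0.1347] ang -119.9 r 0.116
ang range [108.5 111.6 177.2 232.  242.8]
```

```bash
python3 -m crank '[{"gripper":0,"delta_pos":[0,0,0],"delta_rot":[0,0,0.149]},{"gripper":0,"delta_pos":[0,0,0],"delta_rot":[0,0,0.149]},{"gripper":0,"delta_pos":[0,0,0],"delta_rot":[0,0,0.148]},{"gripper":0,"delta_pos":[20,-45,0],"delta_rot":[0,0,0]},{"gripper":0,"delta_pos":[20,-45,0],"delta_rot":[0,0,0]},{"gripper":0,"delta_pos":[20,-45,0],"delta_rot":[0,0,0]},{"gripper":0,"delta_pos":[20,-45,0],"delta_rot":[0,0,0]},{"gripper":0,"delta_pos":[20,-45,0],"delta_rot":[0,0,0]}]' 20; python3 -c "
from h import *
print(arm.get_state()['tool_rot'].round(3) if hasattr(arm.get_state()['tool_rot'],'round') else arm.get_state()['tool_rot'])"
```

```text
time: 1.6
tcp_pos: [0.3376, -0.2698, 0.2502]
tool_rot: [[1.0, -0.001, 0.0], [-0.001, -1.0, -0.0], [0.0, 0.0, -1.0]]
force: [1.2, 0.2, 0.1]
finger_gap: -0.0003
grip_force: 0.0
[[ 1.    -0.001  0.   ]
 [-0.001 -1.    -0.   ]
 [ 0.     0.    -1.   ]]
```

```bash
python3 -m crank '[{"gripper":0,"delta_pos":[20,-50,0],"delta_rot":[0,0,0]},{"gripper":0,"delta_pos":[20,-50,0],"delta_rot":[0,0,0]},{"gripper":0,"delta_pos":[20,-50,0],"delta_rot":[0,0,0]},{"gripper":0,"delta_pos":[20,-50,0],"delta_rot":[0,0,0]},{"gripper":0,"delta_pos":[20,-50,0],"delta_rot":[0,0,0]},{"gripper":0,"delta_pos":[20,-50,0],"delta_rot":[0,0,0]},{"gripper":0,"delta_pos":[20,-50,0],"delta_rot":[0,0,0]},{"gripper":0,"delta_pos":[20,-50,0],"delta_rot":[0,0,0]}]'
python3 -m crank '[{"gripper":0,"delta_pos":[12,-34,0],"delta_rot":[0,0,0]},{"gripper":0,"delta_pos":[12,-34,0],"delta_rot":[0,0,0]},{"gripper":0,"delta_pos":[0,0,30],"delta_rot":[0,0,0]},{"gripper":0,"delta_pos":[0,0,30],"delta_rot":[0,0,0]},{"gripper":0,"delta_pos":[0,0,0],"delta_rot":[0,0,0]},{"gripper":0,"delta_pos":[0,0,0],"delta_rot":[0,0,0]}]'
```

```text
time: 2.6
tcp_pos: [0.4977, 0.1305, 0.2502]
tool_rot: [[1.0, -0.0, 0.001], [-0.0, -1.0, -0.0], [0.001, 0.0, -1.0]]
force: [1.0, -0.5, 0.5]
finger_gap: 0.0
grip_force: 0.0
time: 3.35
tcp_pos: [0.5218, 0.1967, 0.1913]
tool_rot: [[1.0, -0.0, 0.002], [-0.0, -1.0, 0.0], [0.002, -0.0, -1.0]]
force: [-0.6, 0.5, -0.4]
finger_gap: -0.0002
grip_force: 0.0
```

```bash
python3 - <<'E'
from h import *
s=snapshot("side");t=snapshot("top")
a=cv2.resize(s["color"][150:290,160:320],None,fx=2.4,fy=2.4,interpolation=3)
b=cv2.resize(t["color"][140:280,150:310],None,fx=2.4,fy=2.4,interpolation=3)
cv2.imwrite("pics/c.png",np.hstack([a,b]))
# where the nominal tip and bead0 project
def pr(s,p):
    q=np.linalg.inv(s["world_from_camera"])@np.r_[p,1];k=s["camera_matrix"]@q[:3];return (k[:2]/k[2]).round(1)
tc=np.array(arm.get_state()["tcp_pos"])
print(pr(s,tc-[0,0,.019]),pr(s,[.521,.198,.139]),pr(s,[.573,.0955,.135]))
E
```

```text
[231. 238.] [231.5 247.4] [239.3 210. ]
```

View pics/c.png

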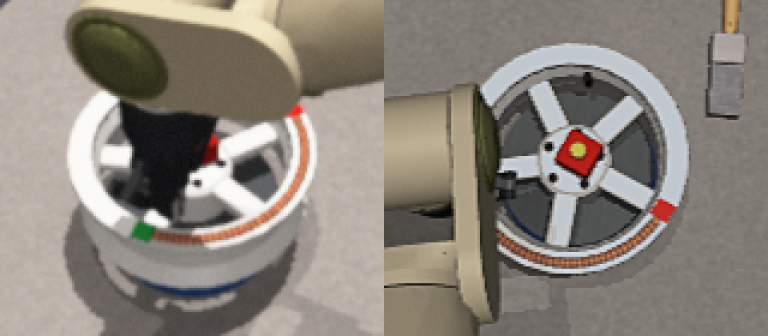

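The side view shows the fingertip at about (234,240), some 30 mm above the bead just past the green patch at (220,246), in line with the projected bead0 at (231,247). Next I'll descend gently.

```bash
python3 -m crank '[{"gripper":0,"delta_pos":[0,-1,15],"delta_rot":[0,0,0]},{"gripper":0,"delta_pos":[0,0,12],"delta_rot":[0,0,0]},{"gripper":0,"delta_pos":[0,0,3],"delta_rot":[0,0,0]},{"gripper":0,"delta_pos":[0,0,0],"delta_rot":[0,0,0]},{"gripper":0,"delta_pos":[0,0,0],"delta_rot":[0,0,0]}]'
python3 -m crank '[{"gripper":0,"delta_pos":[0,0,3],"delta_rot":[0,0,0]},{"gripper":0,"delta_pos":[0,0,2],"delta_rot":[0,0,0]},{"gripper":0,"delta_pos":[0,0,0],"delta_rot":[0,0,0]},{"gripper":0,"delta_pos":[0,0,0],"delta_rot":[0,0,0]}]'
```

```text
time: 4.08
tcp_pos: [0.5215, 0.1977, 0.1603]
tool_rot: [[1.0, -0.0, 0.001], [-0.0, -1.0, 0.0], [0.001, -0.0, -1.0]]
force: [-0.2, 0.8, -0.2]
finger_gap: 0.0001
grip_force: 0.0
time: 4.58
tcp_pos: [0.5214, 0.1977, 0.1552]
tool_rot: [[1.0, -0.0, 0.0], [-0.0, -1.0, 0.0], [0.0, -0.0, -1.0]]
force: [0.2, -1.0, 3.2]
finger_gap: -0.0002
grip_force: 1.1
```

```bash
python3 - <<'E'
import numpy as np
a=np.radians(116.9+3.875*np.arange(29))
P=np.c_[573+115*np.cos(a),95.5+115*np.sin(a)];d=np.diff(P,axis=0)*[1,-1]
for i in range(28):print(i,d[i].round(1),P[i+1].round(1))
E
```

```text
0 [-6.8  3.8] [514.2 194.3]
1 [-6.5  4.2] [507.6 190.1]
2 [-6.2  4.6] [501.4 185.5]
3 [-5.9  5. ] [495.5 180.4]
4 [-5.6  5.4] [489.9 175. ]
5 [-5.2  5.8] [484.7 169.2]
6 [-4.8  6.1] [479.9 163.1]
7 [-4.4  6.4] [475.6 156.6]
8 [-3.9  6.7] [471.7 149.9]
9 [-3.4  7. ] [468.2 142.9]
10 [-3.   7.2] [465.3 135.7]
11 [-2.5  7.4] [462.8 128.4]
12 [-2.   7.5] [460.8 120.8]
13 [-1.5  7.6] [459.4 113.2]
14 [-0.9  7.7] [458.4 105.5]
15 [-0.4  7.8] [458.   97.7]
16 [0.1 7.8] [458.1  89.9]
17 [0.6 7.7] [458.8  82.2]
18 [1.2 7.7] [459.9  74.5]
19 [1.7 7.6] [461.6  66.9]
20 [2.2 7.5] [463.8  59.4]
21 [2.7 7.3] [466.5  52.1]
22 [3.2 7.1] [469.7  45. ]
23 [3.6 6.9] [473.3  38.2]
24 [4.1 6.6] [477.4  31.6]
25 [4.5 6.3] [481.9  25.3]
26 [5. 6.] [486.9  19.3]
27 [5.3 5.6] [492.3  13.6]
```

```bash
python3 -m crank '[{"gripper":0,"delta_pos":[0,0,1],"delta_rot":[0,0,0]},{"gripper":0,"delta_pos":[0,0,0],"delta_rot":[0,0,0]},{"gripper":0,"delta_pos":[0,0,0],"delta_rot":[0,0,0]}]'
```

```text
time: 4.95
tcp_pos: [0.5214, 0.1977, 0.1541]
tool_rot: [[1.0, -0.0, 0.0], [-0.0, -1.0, 0.0], [0.0, -0.0, -1.0]]
force: [-0.2, -0.2, 3.0]
finger_gap: 0.0001
grip_force: 1.4
```

```bash
python3 -m crank '[{"gripper":0,"delta_pos":[-6.8,3.8,0],"delta_rot":[0,0,0]},{"gripper":0,"delta_pos":[-6.5,4.2,0],"delta_rot":[0,0,0]},{"gripper":0,"delta_pos":[-6.2,4.6,0],"delta_rot":[0,0,0]},{"gripper":0,"delta_pos":[-5.9,5,0],"delta_rot":[0,0,0]},{"gripper":0,"delta_pos":[0,0,0],"delta_rot":[0,0,0]},{"gripper":0,"delta_pos":[0,0,0],"delta_rot":[0,0,0]}]'
```

```text
time: 5.7
tcp_pos: [0.4954, 0.1798, 0.1538]
tool_rot: [[1.0, -0.0, -0.002], [-0.0, -1.0, -0.001], [-0.002, 0.001, -1.0]]
force: [-2.1, -1.3, 2.8]
finger_gap: -0.0
grip_force: 1.5
```

```bash
python3 -m crank '[{"gripper":0,"delta_pos":[-5.6,5.2,0],"delta_rot":[0,0,0]},{"gripper":0,"delta_pos":[-5.2,5.6,0],"delta_rot":[0,0,0]},{"gripper":0,"delta_pos":[-4.8,6,0],"delta_rot":[0,0,0]},{"gripper":0,"delta_pos":[-4.4,6.3,0],"delta_rot":[0,0,0]},{"gripper":0,"delta_pos":[0,0,0],"delta_rot":[0,0,0]},{"gripper":0,"delta_pos":[0,0,0],"delta_rot":[0,0,0]}]'
python3 -m crank '[{"gripper":0,"delta_pos":[-3.9,6.7,0],"delta_rot":[0,0,0]},{"gripper":0,"delta_pos":[-3.4,7,0],"delta_rot":[0,0,0]},{"gripper":0,"delta_pos":[-3,7.2,0],"delta_rot":[0,0,0]},{"gripper":0,"delta_pos":[-2.5,7.4,0],"delta_rot":[0,0,0]},{"gripper":0,"delta_pos":[0,0,0],"delta_rot":[0,0,0]},{"gripper":0,"delta_pos":[0,0,0],"delta_rot":[0,0,0]}]'
```

```text
time: 6.45
tcp_pos: [0.4755, 0.1567, 0.1539]
tool_rot: [[1.0, -0.0, -0.001], [-0.0, -1.0, -0.001], [-0.001, 0.001, -1.0]]
force: [-0.6, -2.0, 3.8]
finger_gap: 0.0
grip_force: 1.5
time: 7.2
tcp_pos: [0.4629, 0.1283, 0.1539]
tool_rot: [[1.0, -0.0, -0.001], [-0.0, -1.0, -0.001], [-0.001, 0.001, -1.0]]
force: [-0.1, -2.1, 3.0]
finger_gap: -0.0001
grip_force: 1.4
```

```bash
python3 - <<'E'
from h import *
s=snapshot("side");t=snapshot("top")
a=cv2.resize(s["color"][150:290,160:320],None,fx=2.4,fy=2.4,interpolation=3)
b=cv2.resize(t["color"][140:280,150:310],None,fx=2.4,fy=2.4,interpolation=3)
cv2.imwrite("pics/d.png",np.hstack([a,b]))
E
```

```text
(no output)
```

View pics/d.png

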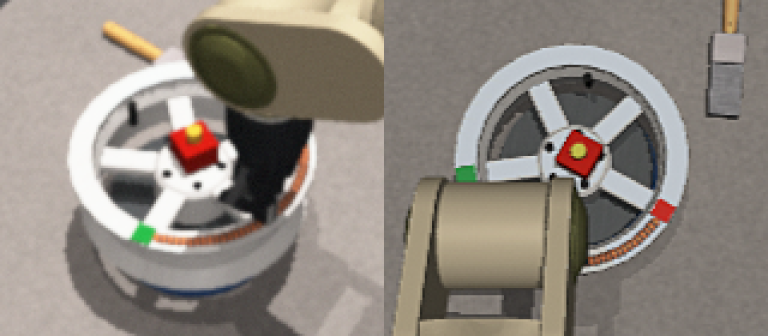

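The fingertip is on the bead mid-arc, at about (265,218) in the crop, and the magnet hasn't moved. I'll carry on.

```bash
python3 -m crank '[{"gripper":0,"delta_pos":[-2,7.5,0],"delta_rot":[0,0,0]},{"gripper":0,"delta_pos":[-1.5,7.6,0],"delta_rot":[0,0,0]},{"gripper":0,"delta_pos":[-0.9,7.7,0],"delta_rot":[0,0,0]},{"gripper":0,"delta_pos":[-0.4,7.8,0],"delta_rot":[0,0,0]},{"gripper":0,"delta_pos":[0,0,0],"delta_rot":[0,0,0]},{"gripper":0,"delta_pos":[0,0,0],"delta_rot":[0,0,0]}]'
python3 -m crank '[{"gripper":0,"delta_pos":[0.1,7.8,0],"delta_rot":[0,0,0]},{"gripper":0,"delta_pos":[0.6,7.7,0],"delta_rot":[0,0,0]},{"gripper":0,"delta_pos":[1.2,7.7,0],"delta_rot":[0,0,0]},{"gripper":0,"delta_pos":[1.7,7.6,0],"delta_rot":[0,0,0]},{"gripper":0,"delta_pos":[0,0,0],"delta_rot":[0,0,0]},{"gripper":0,"delta_pos":[0,0,0],"delta_rot":[0,0,0]}]'
```

```text
time: 8.05
tcp_pos: [0.4583, 0.0977, 0.154]
tool_rot: [[1.0, -0.0, -0.0], [-0.0, -1.0, -0.001], [-0.0, 0.001, -1.0]]
force: [-0.3, -2.0, 1.9]
finger_gap: -0.0002
grip_force: 1.4
time: 8.8
tcp_pos: [0.4621, 0.0669, 0.1541]
tool_rot: [[1.0, -0.0, 0.0], [-0.0, -1.0, -0.001], [0.0, 0.001, -1.0]]
force: [0.0, -2.0, 3.2]
finger_gap: 0.0003
grip_force: 1.4
```

```bash
python3 -m crank '[{"gripper":0,"delta_pos":[2,7.5,0],"delta_rot":[0,0,0]},{"gripper":0,"delta_pos":[2.6,7.3,0],"delta_rot":[0,0,0]},{"gripper":0,"delta_pos":[3.2,7.1,0],"delta_rot":[0,0,0]},{"gripper":0,"delta_pos":[3.6,6.9,0],"delta_rot":[0,0,0]},{"gripper":0,"delta_pos":[0,0,0],"delta_rot":[0,0,0]},{"gripper":0,"delta_pos":[0,0,0],"delta_rot":[0,0,0]}]'
python3 -m crank '[{"gripper":0,"delta_pos":[4,6.6,0],"delta_rot":[0,0,0]},{"gripper":0,"delta_pos":[4.5,6.3,0],"delta_rot":[0,0,0]},{"gripper":0,"delta_pos":[5,6,0],"delta_rot":[0,0,0]},{"gripper":0,"delta_pos":[5.3,5.6,0],"delta_rot":[0,0,0]},{"gripper":0,"delta_pos":[0,0,0],"delta_rot":[0,0,0]},{"gripper":0,"delta_pos":[0,0,0],"delta_rot":[0,0,0]}]'
```

```text
time: 9.55
tcp_pos: [0.4736, 0.0381, 0.1542]
tool_rot: [[1.0, -0.0, 0.001], [-0.0, -1.0, -0.001], [0.001, 0.001, -1.0]]
force: [0.5, -2.2, 3.4]
finger_gap: -0.0003
grip_force: 1.4
time: 10.3
tcp_pos: [0.4925, 0.0136, 0.1542]
tool_rot: [[1.0, -0.0, 0.001], [-0.0, -1.0, -0.001], [0.001, 0.001, -1.0]]
force: [0.9, -1.3, 2.8]
finger_gap: -0.0002
grip_force: 1.4
```

```bash
python3 - <<'E'
from h import *
s=snapshot("side");t=snapshot("top")
a=cv2.resize(s["color"][150:290,160:320],None,fx=2.4,fy=2.4,interpolation=3)
b=cv2.resize(t["color"][140:280,150:310],None,fx=2.4,fy=2.4,interpolation=3)
cv2.imwrite("pics/e.png",np.hstack([a,b]))
E
```

```text
(no output)
```

View pics/e.png

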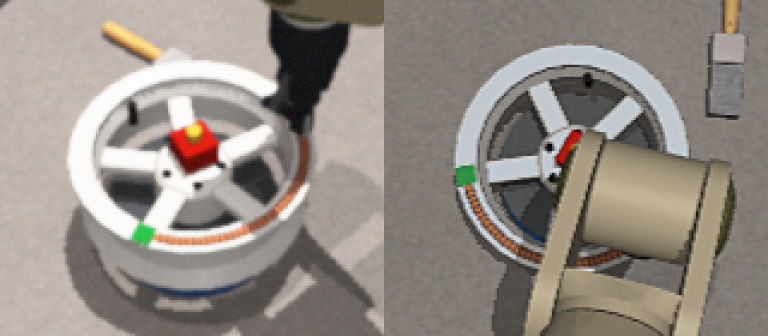

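The fingertip is on the last stretch near the red end, at about (300,125) in the crop, and still pressing lightly. I'll run on to the end of the bead, then lift clear.

```bash
python3 -m crank '[{"gripper":0,"delta_pos":[5.6,5.2,0],"delta_rot":[0,0,0]},{"gripper":0,"delta_pos":[4.5,3.5,0],"delta_rot":[0,0,0]},{"gripper":0,"delta_pos":[0,0,0],"delta_rot":[0,0,0]},{"gripper":0,"delta_pos":[0,0,-8],"delta_rot":[0,0,0]},{"gripper":0,"delta_pos":[0,0,-30],"delta_rot":[0,0,0]},{"gripper":0,"delta_pos":[0,0,-40],"delta_rot":[0,0,0]},{"gripper":0,"delta_pos":[0,0,-40],"delta_rot":[0,0,0]},{"gripper":0,"delta_pos":[0,0,0],"delta_rot":[0,0,0]}]'
python3 -m crank '[{"gripper":0,"delta_pos":[-40,50,0],"delta_rot":[0,0,0]},{"gripper":0,"delta_pos":[-40,50,0],"delta_rot":[0,0,0]},{"gripper":0,"delta_pos":[-20,50,0],"delta_rot":[0,0,0]},{"gripper":0,"delta_pos":[0,50,0],"delta_rot":[0,0,0]},{"gripper":0,"delta_pos":[0,0,0],"delta_rot":[0,0,0]},{"gripper":0,"delta_pos":[0,0,0],"delta_rot":[0,0,0]},{"gripper":0,"delta_pos":[0,0,0],"delta_rot":[0,0,0]}]'
python3 fit.py | grep ring
```

```text
time: 11.4
tcp_pos: [0.5029, 0.0053, 0.275]
tool_rot: [[1.0, 0.0, 0.006], [0.0, -1.0, -0.001], [0.006, 0.001, -1.0]]
force: [0.2, -0.9, -0.9]
finger_gap: -0.0003
grip_force: 0.0
time: 12.28
tcp_pos: [0.404, -0.1911, 0.2718]
tool_rot: [[1.0, 0.001, -0.0], [0.001, -1.0, 0.001], [-0.0, -0.001, -1.0]]
force: [0.4, -0.1, -1.2]
finger_gap: 0.0001
grip_force: 0.0
top ring 2667 [0.5735 0.0938] z 0.1364
side ring 2540 [0.5727 0.0969] z 0.1339
```

The wheel is back at its rest height, matching the first measurement.

```bash
python3 -c "
from rig import arm
print(arm.sign_off())"
```

```text
the job is handed in; nothing more can be done
None
```

I ran the closed fingertips along the bead from green to red at about 3 N, then lifted clear; the wheel is back at its rest height, the magnet, can, pot and brush were not touched as far as I could see, and the job is handed in (no verdict was returned).

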